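# Swap a waste canister's safety cap for its vent cover

## Robot

A 6-joint arm with a two-finger parallel gripper is mounted at the origin on a cart in front of the work surface, level with it; the furniture and walls round the work are solid. World frame = base frame: x ahead of the robot, y to its left, z up, the work surface at z = 0. Lengths are in mm, angles in rad, forces in N, time in s.
With the tool pointing down it reaches from about 300 to 775 mm from the base axis. Payload 14.6 kg.
Tool frame: the origin (TCP) lies midway between the tips of the shut fingers; the grasp point (between the pads) lies pinch_z behind it (pinch_z is the distance from the TCP to the grasp point, in mm); z points along the fingers, y is the line along which they close (so a half turn about z gives the same grasp; the last joint's range is limited). The gripper opens to 85 mm and grips with 20 to 120 N. Pads are 22 mm wide; open, the fingers measure 114 mm over their backs; the gripper's body (76 mm by 85 mm) begins 54 mm behind the grasp point. The pads swing forward as they close: fully open they stand 13 mm farther back than shut.
Start: joints at [1.193, 0.3, 1.521, -0, 1.321, -0.067], TCP at [168.199, 523.64, 231.281] pointing down, gripper open.
Joint ranges: [-3.03, 3.03], [-0.79, 2.21], [0.23, 2.52], [-1.04, 4.18], [0, 3.07], [-2.55, 2.55]. Speed limits (rad/s): [2.22, 2.22, 2.57, 3.14, 3.14, 3.14].

## Interface

Orientations are given as a unit quaternion [x, y, z, w].
In Python, from cell import read_state, snapshot, get_calibration, close_job, pinch_z gives the robot as it stands.
- The arm moves only by the shell command python3 -m handwheel 'ROWS'. ROWS is a JSON object of lists of equal length, an entry for each row: "dp": the shift along the tool's x, y, z in mm, a list of three; "spin": the turn about the tool's z in degrees; "jaw": the finger opening in mm, from 0 to 85.4. In form: {"dp": [[x, y, z], ...], "spin": [spin, ...], "jaw": [jaw, ...]}. A call has 1 to 12 rows; each row is the pose to reach, as a shift and turn from the pose commanded when the call began, along the tool's axes at that moment; what a row does not reach only later rows make up. A row lasts 1/8 s, in which the tool goes at most 62.5 mm and 10.7 degrees, less where a joint would pass 70% of its speed; a pose out of reach is approached as far as the arm can. A call with a gripper value outside its range is refused whole. The fingers move at their own pace and stop on an object; the grip force is fixed at half the most. Time passes only in rows, so rows that repeat a pose let the fingers close. It gives the time, the measured TCP pose, the force, the opening and the grip force at its end, in the units of the state.
- read_state(): the state, without advancing time (a new reading comes with each control period).
- snapshot(name): name is "scene" or "top"; returns (picture, depth): 480x640x3 uint8, red, green, blue; 480x640 float32, mm along the optical axis (not along the pixel's ray), 0 where there is no reading.
- get_calibration(name): a dict with "fx", "fy", "cx", "cy" (pixels), "R" (3x3) and "t" (3): a world point X has camera coordinates R X + t. Camera axes: x right, y down, z forward; pixel columns grow to the right and rows downward; lengths in mm; the calibration is good to about 2 mm. A picture is of the moment at which its call begins. get_calibration takes no time and is no camera call.
- close_job(): hands the job in; it is judged then, once.
The state is a dict: "time_s": time; "joint_pos": joint angles; "joint_vel": joint speeds; "joint_efforts": joint torques, N m; "position": TCP position; "ee_rot": TCP orientation; "ft_force": force on the tool from outside, world axes, zero at the start; "ft_torque": the same for the moment, N m; "width": finger opening in mm; "grasp_force": force on a finger pad.
Only numpy, scipy, OpenCV 4.12 (cv2) and the standard library are available. Lean on these libraries where they do the work, as an engineer would, in place of code of your own. Each camera call takes 0.05 s, during which the arm holds its last target. There are 200 camera calls.

## Task

Get the solvent-waste canister ready for use: press its safety cap down firmly and, keeping it pressed, turn it anticlockwise until it comes free, lift it off without forcing it and set it down right way up on the floor of the shallow grey tray, clear of the forceps. Then lower the vent cover level over the two dowel pins beside the open neck, keeping hold of it until it sits flat and fully home, and let go. Leave everything else where it stands.

Things in the scene. Friction and masses are not known exactly. Their poses are not given: they have to be found in the camera images.
- canister_seat (a point): White solvent-waste canister, fixed, 130 x 208 mm, in a grey spill tray (156 x 236 mm); flat deck 120 mm above the bench with a round neck in its middle and a pillar with a steel dowel pin on each side. The point lies on the neck axis level with the pillars' flat shoulders, 154.5 mm above the bench: here the middle of the vent cover's underside lies when home. z up, y along the line of pins.
- pin_tip (a point): Tip of one of the canister's two equal dowel pins, 75 mm from the neck axis on the seat's +y side (the other is 75 mm on its -y side). A pin is 10 mm across and stands 24 mm above its pillar's shoulder; its upper 12 mm taper to 3.6 mm. The pillars are 20 mm across.
- cap_center (a point): Grey ribbed round safety cap on the neck, 58 mm across, 44 mm high, about 0.1 kg, hollow below. The point is its centre, half-way up, at the start 32 mm above the deck (26.5 mm below the pin tips); z up. A spring inside pushes it up into a lock: at the start it neither turns nor lifts. To release it, press down, turn, lift: see canister_neck.
- canister_neck (a point): Middle of the neck's rim (mouth 30 mm, 38 mm across, rim 34 mm above the deck); axes as canister_seat. Its tracks hold the cap's two lugs. Cap pressed down 4 mm or more (13 N; hard stop at 7 mm, 16 N) it turns anticlockwise seen from above; past 42 degrees it need not be pressed. Between 56 and 69 degrees (then a stop) it is free and lifts straight off; aim at 62.
- cover_filter (a point): Vent cover, loose, 0.2 to 0.4 kg: plate with an upright white filter cartridge in its middle, a cylinder 46 mm across (54 mm in its lowest 7 mm), top 72 mm above the plate's underside, the last 6 mm chamfered. The point is on the cartridge axis 45 mm above the underside, a good place to grip; y along the line of the plate's two holes, z up. It fits either way round (half a turn).
- cover_base (a point): Middle of the underside of the vent cover's aluminium plate, 84 (x) x 190 (y) x 10 mm; axes as cover_filter. Two 13 mm holes (mouths chamfered 2 mm) go through it, 75 mm from the middle on +y and -y. Between cartridge and hole stands a black capped tube port on each side, 45 mm from the middle, 18 mm across, top 22 mm above the underside.
- tray_floor (a point): Shallow grey enamelled instrument tray, fixed, 150 mm (its x) by 200 mm (its y), rim 16 mm high, flanged lip to 174 x 220 mm. The point is the middle of its inner floor, 3 mm above the bench; z up. The forceps lie along its +x side (more than 38 mm from its middle); its other part is free for the cap.
- forceps: Steel forceps lying in the tray, 14 x 129 x 8 mm, long along y; origin at the centre of the underside. To be left alone.
- beaker: Small glass beaker, 54 mm across, 70 mm high, standing close behind the vent cover's plate (64 to 87 mm from the cartridge axis to its wall); origin at the centre of its underside. To be left alone.
- bottle: Glass bottle with an orange cap, 56 mm across, 105 mm high, standing close behind the tray; origin at the centre of its underside. To be left alone.
- slidebox: Flat plastic slide box, 89 x 99 x 32 mm, behind on the left; origin at the centre of its underside. To be left alone.
Not all that is in view belongs to the job. What is shaped like the part that bears cap_center but blue or yellow is not meant.

How it is judged:
By the outcome, as a careful person would: the job done as asked, in the order asked, and still so for the second after the job is handed in, with the robot touching nothing.
It also fails if it takes over 64 s, if anything falls off the work surface, if the arm or the gripper's body presses on something with over 40 N, if the wrist force passes 120 N, or if a joint passes its speed limit or range.

## Working session

There is one attempt and no reset: what is moved stays moved. The work goes in short steps, Python scripts to look and compute and a shell command to move; the robot and the scene stay as the last step left them, time stands still between calls to the robot, and variables do not carry over. Pictures are saved under pics/ and viewed, at most 10 in all, crops included, and the job is handed in when it is done.

```bash
mkdir -p pics; ls; python3 - <<'E'
from cell import *
import cv2,numpy as np
print(read_state(),pinch_z)
for n in("scene","top"):
    p,d=snapshot(n); np.savez(f"pics/{n}0.npz",p=p,d=d); cv2.imwrite(f"pics/{n}0.png",p[:,:,::-1]); print(n,get_calibration(n))
E
```

```text
pics
{'time_s': 0.0, 'joint_pos': array([ 1.19340566e+00,  3.00466461e-01,  1.52160949e+00,  1.70406386e-06,
        1.32071498e+00, -6.65790823e-02]), 'joint_vel': array([-0.00024171,  0.00019019, -0.00105129,  0.00047147,  0.00032365,
       -0.00015657]), 'joint_efforts': array([-1.05814019e-03, -5.43496013e+01, -3.61789727e+01, -1.34082006e-04,
        4.05309635e-03, -5.03382432e-05]), 'position': array([168.10708772, 523.41864229, 230.71184545]), 'ee_rot': array([ 1.54781195e-01,  9.87948593e-01, -5.84257921e-04, -1.32715793e-04]), 'ft_force': array([-0.2722364 , -0.54984724, -0.29524821]), 'ft_torque': array([-0.02477282,  0.00476544, -0.00101928]), 'grasp_force': 0.0, 'width': 85.16899267091257} 18.700000000000003
scene {'fx': 621.5398007776008, 'fy': 621.5398007776008, 'cx': 327.7493849819994, 'cy': 239.13070095475442, 'R': array([[ 0.91384191, -0.40593027,  0.01065726],
       [-0.3047413 , -0.70291535, -0.64268402],
       [ 0.26837605,  0.58406388, -0.76605723]]), 't': array([-480.58949133,  235.32198273, 1408.85501121])}
top {'fx': 465.53419231197415, 'fy': 465.53419231197415, 'cx': 322.7721204780136, 'cy': 241.60084494748907, 'R': array([[-0.01846679, -0.99973914, -0.01344014],
       [-0.99288558,  0.01991841, -0.11739456],
       [ 0.11763165,  0.01117662, -0.9929944 ]]), 't': array([  33.52945996,  550.75462484, 1199.04817639])}
```

View pics/scene0.png

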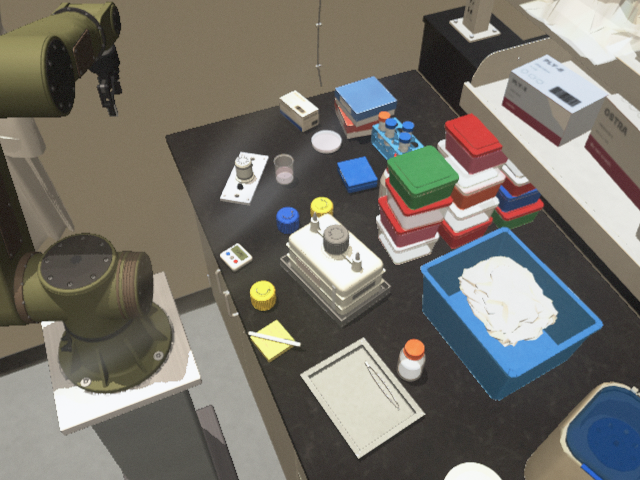

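View pics/top0.png

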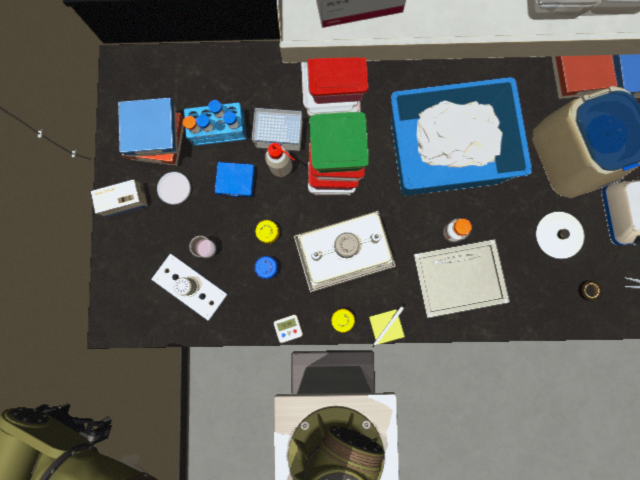

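The top view shows the grey cap on the canister at (347,245), the vent cover at (189,287) and the tray at (462,278). The cap-shaped things are grey (347,245), yellow (267,231) and (343,320), and blue (266,267). Only the grey one sits on the canister neck and matches the colour, so I'll confirm it in a crop while measuring.

```bash
cat > h.py <<'E'
import cv2,numpy as np
from cell import *
def world(n,d):
    c=get_calibration(n);v,u=np.mgrid[:480,:640]
    P=np.stack([(u-c["cx"])/c["fx"]*d,(v-c["cy"])/c["fy"]*d,d],-1)
    return (P-c["t"])@c["R"]
def ray(n,uv,z):
    c=get_calibration(n);r=c["R"].T@np.array([(uv[0]-c["cx"])/c["fx"],(uv[1]-c["cy"])/c["fy"],1]);o=-c["R"].T@c["t"]
    return o+r*(z-o[2])/r[2]
def proj(n,X):
    c=get_calibration(n);q=c["R"]@np.array(X,float)+c["t"];return np.array([c["fx"]*q[0]/q[2]+c["cx"],c["fy"]*q[1]/q[2]+c["cy"]])
def slab(n,d,roi,z0,z1):
    """largest blob in the roi (u0,v0,u1,v1) of heights z0..z1: world xy rect, median z, count"""
    W=world(n,d);m=((W[...,2]>z0)&(W[...,2]<z1)&(d>0)).astype(np.uint8);k=np.zeros_like(m);u0,v0,u1,v1=roi;k[v0:v1,u0:u1]=1;m*=k
    nn,l,s,_=cv2.connectedComponentsWithStats(m,connectivity=8);i=1+np.argmax(s[1:,4]);Q=W[l==i]
    r=cv2.minAreaRect(Q[:,:2].astype(np.float32));return np.round(r[0],1),np.round(r[1],1),round(r[2],1),np.round(np.median(Q[:,2]),1),len(Q),np.round(Q[:,:2].mean(0),1)
E
python3 - <<'E'
from h import *
for n,rois in(("top",dict(can=(290,200,400,300),cover=(145,245,235,325),tray=(405,230,520,325))),("scene",dict(can=(270,200,400,330),cover=(215,140,272,210),tray=(290,330,435,465)))):
    D=np.load(f"pics/{n}0.npz");d=D["d"];p=D["p"]
    for lab,roi,a,b in(("cap","can",166,183),("deck","can",112,128),("spill","can",3,25),("plate","cover",5,16),("cart","cover",64,80),("lip","tray",10,24)):
        print(n,lab,*slab(n,d,rois[roi],a,b))
    u0,v0,u1,v1=rois["can"];W=world(n,d)
t=np.load("pics/top0.npz")["p"];s=np.load("pics/scene0.npz")["p"]
f=lambda im,u,v,w,h,k:cv2.resize(im[v:v+h,u:u+w],None,fx=k,fy=k,interpolation=cv2.INTER_CUBIC)
a=f(t,290,200,120,100,3);b=f(t,145,230,120,100,3);c=f(t,405,225,120,100,3);e=f(s,270,200,120,100,3)
cv2.imwrite("pics/crop1.png",np.vstack([np.hstack([a,b]),np.hstack([c,e])])[:,:,::-1])
E
```

```text
top cap [527.1 -33.4] [56.5 57.2] 53.7 173.6 481 [527.2 -33.3]
top deck [526.7 -32.4] [126.9 203.1] 15.4 118.8 3401 [525.1 -31.3]
top spill [468.2 -86.9] [12.8 79.3] 15.7 5.9 69 [469.6 -87.4]
top plate [440.1 384.4] [194.4  86.6] 53.5 9.6 1727 [440.4 382. ]
top cart [441.  384.6] [44.9 42.3] 70.0 71.0 244 [440.6 383.2]
top lip [ 449.9 -340.4] [170.2 221.2] 9.6 15.2 1377 [ 449.1 -342.1]
scene cap [526.4 -35.8] [58.3 58.6] 38.1 174.8 436 [525.4 -39. ]
scene deck [525.  -36.3] [128.8 206.5] 15.6 120.3 2772 [519.1 -50.4]
scene spill [488.2 -75.8] [147.5 288.9] 47.8 12.0 997 [495.7 -86.5]
scene plate [437.8 380.9] [211.   96.2] 56.7 10.5 1006 [433.2 364.8]
scene cart [440.1 380.3] [50.2 40.4] 45.1 72.0 175 [438.6 378. ]
scene lip [ 450.  -341.1] [171.4 223.1] 9.5 16.5 2109 [ 449.9 -345.9]
```

View pics/crop1.png

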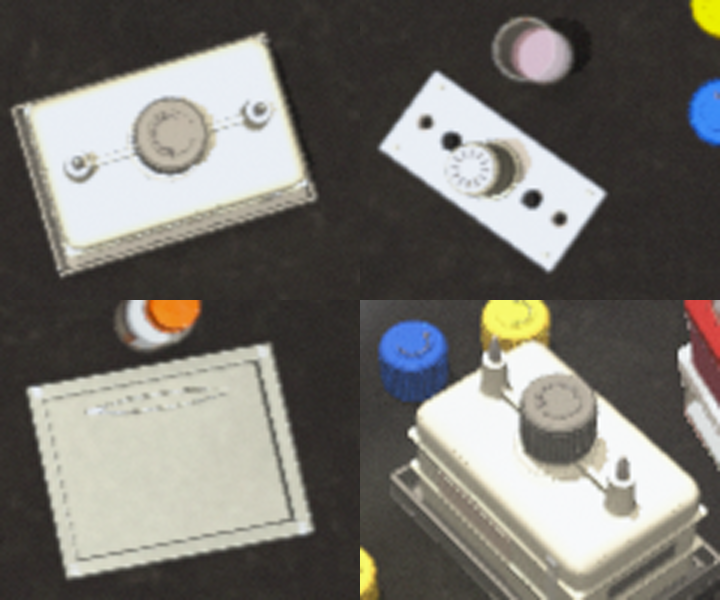

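The crop confirms the grey ribbed cap sits on the neck, with pins at crop (78,163) and (258,110). The cover lies with the beaker behind its +x side, and the forceps lie on the tray's +x (upper) side. Both views agree within about 2 mm with the sizes and heights given: cap (526.8,-34.5), canister yaw 15.4°, cover (440.5,383) with y at 53.5°, tray (450,-340.7) with yaw 9.6°.

```bash
cat > go.py <<'E'
import sys,numpy as np
from cell import *
from scipy.spatial.transform import Rotation as R
s=read_state();r=R.from_quat(s["ee_rot"]);M=r.as_matrix();phi=np.degrees(np.arctan2(M[1,1],M[0,1]))
print("t",round(s["time_s"],2),"pos",s["position"].round(2),"phi",phi.round(2),"tilt",M[:,2].round(4),"w",round(s["width"],2),"F",s["ft_force"].round(1),"T",s["ft_torque"].round(2),"g",round(s["grasp_force"],1),"q6",s["joint_pos"][5].round(2))
if len(sys.argv)>1:
    x,y,z,p=map(float,sys.argv[1:]);print("dp",(M.T@(np.array([x,y,z])-s["position"])).round(1),"spin",round(-(p-phi),1))
E
python3 go.py 526.8 -34.5 200 15.4
python3 - <<'E'
from h import *
print([proj("top",(526.8-75*s*.2656,-34.5+75*s*.9641,178.5)).round(1) for s in(1,-1)],[proj("scene",(526.8-75*s*.2656,-34.5+75*s*.9641,178.5)).round(1) for s in(1,-1)])
E
```

```text
t 0.1 pos [168.15 523.45 230.77] phi 72.19 tilt [-4.e-04 -1.e-03 -1.e+00] w 85.62 F [-0.  -0.   0.3] T [ 0.04  0.01 -0.02] g 0.0 q6 -0.07
dp [-512.1 -421.5   31.2] spin 56.8
[array([315.9, 253.3]), array([377.6, 235.1])] [array([314.4, 212.9]), array([357.2, 252.5])]
```

```bash
python3 -m handwheel '{"dp":[[-128,-105,0],[-256,-210,0],[-512,-421.5,10],[-512,-421.5,10],[-512,-421.5,10],[-512,-421.5,10],[-512,-421.5,10],[-512,-421.5,20],[-512,-421.5,30],[-512,-421.5,30],[-512,-421.5,30],[-512,-421.5,30]],"spin":[10,20,30,40,50,56.8,56.8,56.8,56.8,56.8,56.8,56.8],"jaw":[85,85,85,85,85,85,85,85,85,85,85,85]}'; python3 go.py 526.8 -34.5 132 15.4
```

```text
time_s: 1.6
position: [527.2, -36.3, 200.1]
ee_rot: [0.607, 0.795, -0.001, -0.001]
ft_force: [-0.5, 1.2, 0.7]
width: 84.9
grasp_force: 0.0
t 1.6 pos [527.15 -36.26 200.11] phi 15.22 tilt [-1.8e-03  1.0e-04 -1.0e+00] w 84.9 F [-0.5  1.2  0.7] T [ 0.    0.04 -0.04] g 0.0 q6 -0.4
dp [ 1.7  0.2 68.1] spin -0.2
```

```bash
python3 -m handwheel '{"dp":[[1.7,0,20],[1.7,0,40],[1.7,0,58],[1.7,0,68],[1.7,0,68],[1.7,0,68]],"spin":[0,0,0,0,0,0],"jaw":[85,85,85,85,85,85]}'; python3 go.py;  python3 -m handwheel '{"dp":[[0,0,0],[0,0,0],[0,0,0],[0,0,0],[0,0,0],[0,0,0]],"spin":[0,0,0,0,0,0],"jaw":[75,65,50,50,50,50]}'; python3 go.py
```

```text
time_s: 2.35
position: [526.6, -32.5, 134.0]
ee_rot: [0.606, 0.795, 0.0, 0.0]
ft_force: [0.3, -0.5, -0.1]
width: 84.8
grasp_force: 0.0
t 2.35 pos [526.57 -32.48 134.  ] phi 15.4 tilt [ 1.e-03 -1.e-04 -1.e+00] w 84.8 F [ 0.3 -0.5 -0.1] T [-0.02 -0.01  0.03] g 0.0 q6 -0.4
time_s: 3.1
position: [526.3, -32.6, 133.6]
ee_rot: [0.606, 0.795, 0.0, 0.0]
ft_force: [-3.0, 1.5, 5.6]
width: 57.0
grasp_force: 63.0
t 3.1 pos [526.34 -32.58 133.59] phi 15.4 tilt [ 2.e-04 -0.e+00 -1.e+00] w 56.96 F [-3.   1.5  5.6] T [0.08 0.41 0.01] g 63.0 q6 -0.4
```

```bash
python3 -m handwheel '{"dp":[[0,0,2],[0,0,4],[0,0,5.5],[0,0,6.5],[0,0,6.5],[0,0,6.5]],"spin":[0,0,0,0,0,0],"jaw":[50,50,50,50,50,50]}'; python3 go.py
```

```text
time_s: 3.85
position: [526.4, -32.6, 127.9]
ee_rot: [0.606, 0.795, 0.0, 0.0]
ft_force: [-7.3, 1.4, 15.1]
width: 57.2
grasp_force: 64.3
t 3.85 pos [526.39 -32.56 127.87] phi 15.39 tilt [ 7.e-04 -0.e+00 -1.e+00] w 57.16 F [-7.3  1.4 15.1] T [ 0.21  1.17 -0.04] g 64.3 q6 -0.4
```

```bash
python3 -m handwheel '{"dp":[[0,0,0.5],[0,0,0.5],[0,0,0.5],[0,0,0.5],[0,0,0.5],[0,0,0.5]],"spin":[-5,-10,-15,-20,-25,-25],"jaw":[50,50,50,50,50,50]}'; python3 go.py
```

```text
time_s: 4.6
position: [526.5, -32.3, 127.4]
ee_rot: [0.419, 0.908, 0.0, 0.0]
ft_force: [-6.9, 5.0, 15.3]
width: 57.3
grasp_force: 64.2
t 4.6 pos [526.46 -32.27 127.38] phi 40.48 tilt [ 8.e-04  4.e-04 -1.e+00] w 57.27 F [-6.9  5.  15.3] T [0.51 1.16 0.19] g 64.2 q6 -0.84
```

```bash
python3 -m handwheel '{"dp":[[0,0,0],[0,0,0],[0,0,0],[0,0,0],[0,0,0],[0,0,0],[0,0,0],[0,0,0],[0,0,0]],"spin":[-6,-12,-18,-24,-30,-34,-37,-37,-37],"jaw":[50,50,50,50,50,50,50,50,50]}'; python3 go.py 526.5 -32.5 134 77.4
```

```text
time_s: 5.72
position: [526.0, -32.4, 127.2]
ee_rot: [0.11, 0.994, 0.0, -0.0]
ft_force: [-10.6, 2.9, 14.7]
width: 57.1
grasp_force: 64.2
t 5.72 pos [526.03 -32.38 127.18] phi 77.4 tilt [-4.e-04  2.e-04 -1.e+00] w 57.06 F [-10.6   2.9  14.7] T [0.38 1.49 0.04] g 64.2 q6 -1.48
dp [-0.5 -0.  -6.8] spin 0.0
```

```bash
python3 -m handwheel '{"dp":[[0,0,-2],[0,0,-4],[0,0,-6],[0,0,-8],[0,0,-8]],"spin":[0,0,0,0,0],"jaw":[50,50,50,50,50]}'; python3 go.py;  python3 -m handwheel '{"dp":[[0,0,-1],[0,0,-2],[0,0,-3],[0,0,-3]],"spin":[0,0,0,0],"jaw":[50,50,50,50]}'; python3 go.py
```

```text
time_s: 6.35
position: [526.0, -32.4, 134.4]
ee_rot: [0.11, 0.994, 0.0, -0.0]
ft_force: [-5.8, 2.2, 5.2]
width: 57.2
grasp_force: 63.5
t 6.35 pos [526.02 -32.4  134.36] phi 77.4 tilt [-8.e-04  3.e-04 -1.e+00] w 57.21 F [-5.8  2.2  5.2] T [0.43 0.84 0.1 ] g 63.5 q6 -1.48
time_s: 6.85
position: [526.0, -32.6, 137.1]
ee_rot: [0.11, 0.994, -0.0, -0.0]
ft_force: [-6.3, 2.0, 1.6]
width: 56.9
grasp_force: 63.6
t 6.85 pos [526.03 -32.58 137.12] phi 77.39 tilt [-9.e-04  1.e-04 -1.e+00] w 56.89 F [-6.3  2.   1.6] T [0.33 0.86 0.02] g 63.6 q6 -1.48
```

```bash
python3 -m handwheel '{"dp":[[0,0,-2],[0,0,-4],[0,0,-6],[0,0,-8],[0,0,-8]],"spin":[0,0,0,0,0],"jaw":[50,50,50,50,50]}'; python3 go.py;  python3 -m handwheel '{"dp":[[0,0,-5],[0,0,-10],[0,0,-20],[0,0,-30],[0,0,-50],[0,0,-80],[0,0,-110],[0,0,-110]],"spin":[0,0,0,0,0,0,0,0],"jaw":[50,50,50,50,50,50,50,50]}'; python3 go.py 422 -348 220 85; python3 - <<'E'
from h import *
for n in("top","scene"):
    p,d=snapshot(n); np.savez(f"pics/{n}1.npz",p=p,d=d); cv2.imwrite(f"pics/{n}1.png",p[:,:,::-1])
E
```

```text
time_s: 7.48
position: [526.3, -32.7, 145.5]
ee_rot: [0.11, 0.994, -0.0, 0.0]
ft_force: [-4.7, -1.1, -0.7]
width: 57.4
grasp_force: 64.3
t 7.47 pos [526.31 -32.68 145.47] phi 77.39 tilt [ 1.e-04 -1.e-04 -1.e+00] w 57.42 F [-4.7 -1.1 -0.7] T [-0.09  0.82  0.02] g 64.3 q6 -1.48
time_s: 8.48
position: [527.0, -32.7, 258.0]
ee_rot: [0.11, 0.994, -0.0, 0.002]
ft_force: [0.5, -0.4, -0.5]
width: 57.3
grasp_force: 64.4
t 8.47 pos [527.05 -32.7  257.95] phi 77.39 tilt [ 4.6e-03 -6.0e-04 -1.0e+00] w 57.3 F [ 0.5 -0.4 -0.5] T [-0.02 -0.05  0.02] g 64.4 q6 -1.48
dp [  33.9 -330.6   37.7] spin -7.6
```

View pics/scene1.png

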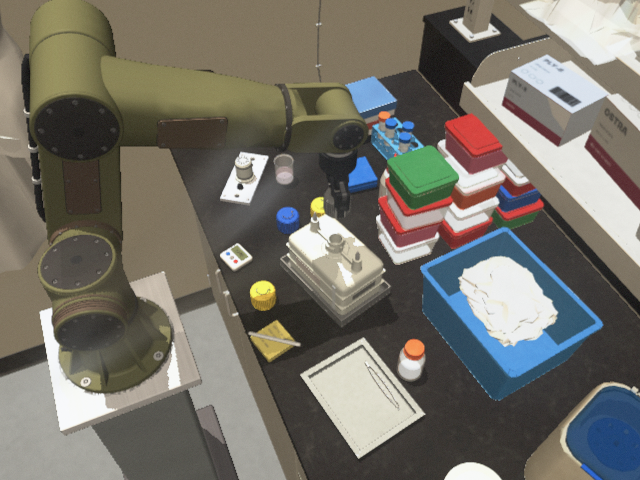

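The picture shows the neck open at (336,241) and the cap held by the gripper at (336,200); everything else is undisturbed. Next is the tray.

```bash
python3 -m handwheel '{"dp":[[5,-50,0],[28,-331,0],[28,-331,0],[28,-331,30],[28,-331,70],[28,-331,100],[28,-331,130],[28,-331,130],[28,-331,130]],"spin":[-2,-5,-8,-8,-8,-8,-8,-8,-8],"jaw":[50,50,50,50,50,50,50,50,50]}'; python3 go.py 427 -350 25 85
```

```text
time_s: 9.7
position: [427.3, -349.4, 126.5]
ee_rot: [0.04, 0.999, -0.0, 0.0]
ft_force: [-0.7, 0.7, -1.4]
width: 56.8
grasp_force: 64.5
t 9.7 pos [ 427.29 -349.4   126.47] phi 85.42 tilt [ 9.e-04 -7.e-04 -1.e+00] w 56.78 F [-0.7  0.7 -1.4] T [-0.04  0.   -0.06] g 64.5 q6 -2.24
dp [  0.3  -0.6 101.5] spin 0.4
```

```bash
python3 -m handwheel '{"dp":[[0,0,30],[0,0,65],[0,0,95],[0,0,110],[0,0,115],[0,0,116],[0,0,117],[0,0,117]],"spin":[0,0,0,0,0,0,0,0],"jaw":[50,50,50,50,50,50,50,50]}'; python3 go.py;  python3 -m handwheel '{"dp":[[0,0,1],[0,0,1.5],[0,0,1.5]],"spin":[0,0,0],"jaw":[50,50,50]}'; python3 go.py
```

```text
time_s: 10.7
position: [427.0, -349.7, 8.8]
ee_rot: [0.04, 0.999, -0.0, 0.0]
ft_force: [0.2, 0.2, -1.4]
width: 57.3
grasp_force: 64.5
t 10.7 pos [ 426.96 -349.7     8.84] phi 85.39 tilt [ 6.e-04 -6.e-04 -1.e+00] w 57.33 F [ 0.2  0.2 -1.4] T [0.01 0.   0.01] g 64.5 q6 -2.24
time_s: 11.08
position: [426.8, -349.6, 7.0]
ee_rot: [0.04, 0.999, -0.0, 0.0]
ft_force: [-1.1, 1.0, 2.0]
width: 57.0
grasp_force: 65.0
t 11.07 pos [ 426.78 -349.57    6.97] phi 85.39 tilt [ 1.e-04 -1.e-04 -1.e+00] w 57.01 F [-1.1  1.   2. ] T [ 0.06  0.14 -0.  ] g 65.0 q6 -2.24
```

```bash
python3 -m handwheel '{"dp":[[0,0,0.3],[0,0,0.3],[0,0,0.3],[0,0,0.3],[0,0,0.3],[0,0,0.3],[0,0,0.3]],"spin":[0,0,0,0,0,0,0],"jaw":[57,59,62,70,80,85,85]}'; python3 go.py;  python3 -m handwheel '{"dp":[[0,0,-15],[0,0,-45],[0,0,-90],[0,0,-150],[0,0,-190],[0,0,-190]],"spin":[0,0,0,0,0,0],"jaw":[85,85,85,85,85,85]}'; python3 go.py 440.5 383 130 53.5
python3 - <<'E'
from h import *
for n in("top","scene"):
    p,d=snapshot(n); np.savez(f"pics/{n}2.npz",p=p,d=d)
    if n=="scene":print(*slab(n,d,(290,330,435,465),35,60))
    g=cv2.resize(p[330:470,270:450] if n=="scene" else p[190:330,340:520],None,fx=2.2,fy=2.2,interpolation=cv2.INTER_CUBIC)
    out=g if n=="top" else np.hstack([out,g])
cv2.imwrite("pics/tray2.png",out[:,:,::-1])
E
```

```text
time_s: 11.95
position: [426.7, -349.5, 6.5]
ee_rot: [0.04, 0.999, -0.0, 0.0]
ft_force: [0.2, -0.9, 0.2]
width: 85.4
grasp_force: 0.0
t 11.95 pos [ 426.74 -349.53    6.48] phi 85.39 tilt [-0.e+00 -1.e-04 -1.e+00] w 85.39 F [ 0.2 -0.9  0.2] T [0.02 0.08 0.02] g 0.0 q6 -2.24
time_s: 12.7
position: [427.5, -350.2, 200.8]
ee_rot: [0.04, 0.999, -0.002, 0.003]
ft_force: [0.4, -0.4, -0.3]
width: 85.1
grasp_force: 0.0
t 12.7 pos [ 427.55 -350.22  200.81] phi 85.39 tilt [ 0.005  -0.0046 -1.    ] w 85.13 F [ 0.4 -0.4 -0.3] T [0.01 0.01 0.03] g 0.0 q6 -2.24
dp [ 46.3 732.2  67.5] spin 31.9
[ 428.6 -351.7] [57.3 58.1] 85.9 47.4 632 [ 427.2 -353.7]
```

View pics/tray2.png

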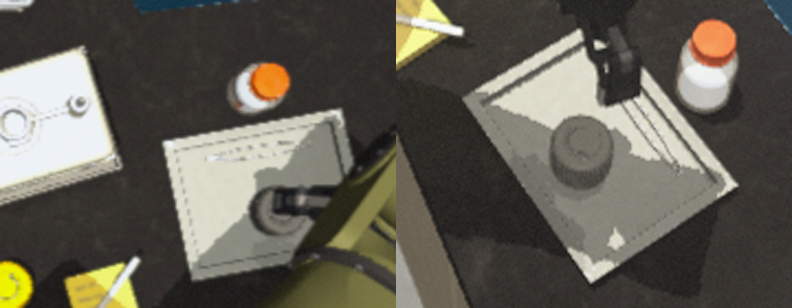

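The cap stands upright in the tray at (428,-351), top at z = 47, clear of the forceps. Now I refine the holes and pins while travelling to the cover.

```bash
python3 - <<'E'
from h import *
def dark(p,uv,r=6,th=90):
    u,v=map(int,np.round(uv));g=cv2.cvtColor(p,cv2.COLOR_RGB2GRAY)[v-r:v+r+1,u-r:u+r+1].astype(float)
    w=np.clip(np.median(g)-g-40,0,None);V,U=np.mgrid[v-r:v+r+1,u-r:u+r+1];return np.array([(U*w).sum(),(V*w).sum()])/w.sum()
y=np.array([np.cos(np.radians(53.5)),np.sin(np.radians(53.5))]);c=np.array([440.5,383.])
for k in "01":
  for n in("top","scene"):
    p=np.load(f"pics/{n}{k}.npz")["p"]; q=[]
    for s in(75,-75):
        uv=dark(p,proj(n,[*(c+s*y),9]),5); q.append(ray(n,uv,8))
    dd=q[0]-q[1];print(k,n,"holes",[a[:2].round(1) for a in q],"mid",((q[0]+q[1])/2)[:2].round(1),"len",np.linalg.norm(dd[:2]).round(1),"yaw",np.degrees(np.arctan2(dd[1],dd[0])).round(2))
for n,k,roi in(("top","2",(290,200,400,300)),("scene","2",(270,200,400,330)),("scene","1",(270,200,400,330))):
    d=np.load(f"pics/{n}{k}.npz")["d"]
    print(n,k,"deck",*slab(n,d,roi,112,128),"neck",*slab(n,d,(roi[0]+35,roi[1]+25,roi[2]-35,roi[3]-30),143,160))
    W=world(n,d);a=np.radians(15.5)
    for s in(1,-1):
        e=np.array([526.5-75*s*np.sin(a),-33.5+75*s*np.cos(a)]);m=(np.hypot(W[...,0]-e[0],W[...,1]-e[1])<14)&(W[...,2]>140)&(W[...,2]<185);print("pillar",W[m].mean(0).round(1),m.sum())
d=np.load("pics/top0.npz")["d"];print("beaker",*slab("top",d,(185,225,225,265),50,80))
E
python3 go.py 440.5 383 130 -36.5
```

```text
0 top holes [array([484.5, 444.7]), array([396.6, 323.8])] mid [440.5 384.3] len 149.4 yaw 53.98
0 scene holes [array([480.7, 439.3]), array([391.8, 318.4])] mid [436.2 378.9] len 150.1 yaw 53.65
1 top holes [array([484.5, 444.7]), array([396.6, 323.8])] mid [440.5 384.2] len 149.4 yaw 53.97
1 scene holes [array([480.8, 439.4]), array([391.8, 318.4])] mid [436.3 378.9] len 150.1 yaw 53.67
top 2 deck [527.  -31.9] [125.5 204.1] 15.7 118.8 3626 [525.8 -31.3] neck [529.  -33.7] [38.4 43.5] 87.8 151.6 115 [528.7 -32.6]
pillar [505.8  39.7 157.4] 58
pillar [ 546.1 -103.   157.3] 61
t 12.8 pos [ 426.58 -349.38  196.86] phi 85.39 tilt [ 4.e-04 -4.e-04 -1.e+00] w 85.08 F [ 0.7  0.3 -1. ] T [ 0.03 -0.   -0.01] g 0.0 q6 -2.24
dp [ 45.  731.2  66.6] spin 121.9Traceback (most recent call last):
  File "<stdin>", line 14, in <module>
  File "h.py", line 15, in slab
    nn,l,s,_=cv2.connectedComponentsWithStats(m,connectivity=8);i=1+np.argmax(s[1:,4]);Q=W[l==i]
                                                                    ~~~~~~~~~^^^^^^^^^
    return _wrapfunc(a, 'argmax', axis=axis, out=out, **kwds)
    return bound(*args, **kwds)
ValueError: attempt to get argmax of an empty sequence
```

```bash
python3 -m handwheel '{"dp":[[0,50,-10],[45,731,-10],[45,731,-10],[45,731,-10],[45,731,-10],[45,731,0],[45,731,0],[45,731,0],[45,731,0],[45,731,20],[45,731,40],[45,731,60]],"spin":[10,20,30,40,50,60,70,80,90,100,110,120],"jaw":[85,70,66,66,66,66,66,66,66,66,66,66]}'; python3 -m handwheel '{"dp":[[0,0,0],[0,0,0]],"spin":[0,0],"jaw":[66,66]}'; python3 go.py 440 382.5 70 -36.2
```

```text
time_s: 14.3
position: [440.4, 308.4, 163.1]
ee_rot: [0.859, 0.512, -0.0, 0.0]
ft_force: [0.2, -0.4, 0.3]
width: 66.0
grasp_force: 0.0
time_s: 14.55
position: [440.5, 306.2, 163.4]
ee_rot: [0.857, 0.515, -0.001, 0.0]
ft_force: [-0.5, 0.3, 0.2]
width: 65.9
grasp_force: 0.0
t 14.55 pos [440.5  306.16 163.43] phi -27.98 tilt [-0.0015 -0.0011 -1.    ] w 65.9 F [-0.5  0.3  0.2] T [-0.05 -0.05 -0.01] g 0.0 q6 1.03
dp [ 67.3 -36.2  93.3] spin 8.2
```

```bash
python3 -m handwheel '{"dp":[[40,-21,0],[67.3,-36.2,0],[67.3,-36.2,10],[67.3,-36.2,40],[67.3,-36.2,40]],"spin":[8.2,8.2,8.2,8.2,8.2],"jaw":[66,66,66,66,66]}'; python3 go.py 440 382.5 28.3 -36.2
```

```text
time_s: 15.18
position: [440.2, 381.0, 122.4]
ee_rot: [0.892, 0.451, -0.002, 0.0]
ft_force: [0.1, -0.1, -0.4]
width: 66.0
grasp_force: 0.0
t 15.18 pos [440.24 381.04 122.44] phi -36.35 tilt [-0.0032 -0.0026 -1.    ] w 66.04 F [ 0.1 -0.1 -0.4] T [ 0.01 -0.01 -0.04] g 0.0 q6 1.29
dp [ 1.4 -1.  94.1] spin -0.1
```

```bash
python3 -m handwheel '{"dp":[[0,0,30],[0,0,60],[0,0,85],[0,0,94],[0,0,94],[0,0,94]],"spin":[0,0,0,0,0,0],"jaw":[66,66,66,66,66,66]}'; python3 go.py; python3 -m handwheel '{"dp":[[0,0,0],[0,0,0],[0,0,0],[0,0,0],[0,0,0],[0,0,0]],"spin":[0,0,0,0,0,0],"jaw":[60,54,50,48,44,44]}'; python3 go.py
```

```text
time_s: 15.92
position: [441.2, 383.3, 31.6]
ee_rot: [0.892, 0.452, 0.001, -0.0]
ft_force: [-0.2, 0.2, -0.5]
width: 65.8
grasp_force: 0.0
t 15.93 pos [441.25 383.33  31.56] phi -36.32 tilt [ 0.0015  0.0011 -1.    ] w 65.79 F [-0.2  0.2 -0.5] T [ 0.07  0.05 -0.04] g 0.0 q6 1.29
time_s: 16.68
position: [440.6, 383.3, 30.6]
ee_rot: [0.892, 0.452, 0.0, -0.0]
ft_force: [-3.6, -0.2, 6.1]
width: 44.9
grasp_force: 48.6
t 16.68 pos [440.55 383.32  30.65] phi -36.31 tilt [-1.e-04  4.e-04 -1.e+00] w 44.9 F [-3.6 -0.2  6.1] T [ 0.02  0.67 -0.  ] g 48.6 q6 1.29
```

```bash
python3 -m handwheel '{"dp":[[0,0,0],[0,0,0],[0,0,0],[0,0,0],[0,0,0],[0,0,0],[0,0,0],[0,0,0],[0,0,0],[0,0,0],[0,0,0],[0,0,0]],"spin":[0,0,-10,-20,-30,-40,-50,-60,-70,-80,-90,-90],"jaw":[50,60,64,64,64,64,64,64,64,64,64,64]}';  python3 -m handwheel '{"dp":[[0,0,0],[0,0,0],[0,0,0],[0,0,0],[0,0,0],[0,0,0],[0,0,0]],"spin":[0,0,0,0,0,0,0],"jaw":[64,58,54,50,48,44,44]}'; python3 go.py
python3 - <<'E'
from h import *
for n in("top","scene"):
    p,d=snapshot(n); np.savez(f"pics/{n}3.npz",p=p,d=d)
    g=cv2.resize(p[130:230,200:330] if n=="scene" else p[230:330,140:270],None,fx=3,fy=3,interpolation=cv2.INTER_CUBIC)
    out=g if n=="top" else np.hstack([out,g])
cv2.imwrite("pics/cov3.png",out[:,:,::-1])
E
```

```text
time_s: 18.18
position: [440.7, 383.0, 30.1]
ee_rot: [0.312, 0.95, -0.0, 0.0]
ft_force: [-1.1, 0.0, 0.3]
width: 64.5
grasp_force: 0.0
time_s: 19.05
position: [440.8, 383.2, 30.5]
ee_rot: [0.312, 0.95, 0.0, 0.0]
ft_force: [-1.3, -0.5, 6.2]
width: 44.9
grasp_force: 48.9
t 19.05 pos [440.77 383.22  30.55] phi 53.68 tilt [ 4.e-04  3.e-04 -1.e+00] w 44.92 F [-1.3 -0.5  6.2] T [-0.05  0.19 -0.02] g 48.9 q6 -0.28
```

View pics/cov3.png

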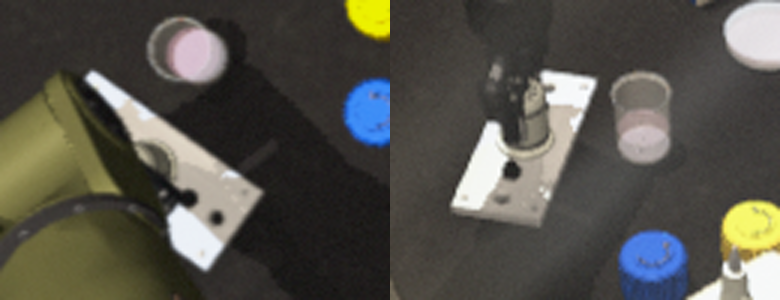

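The crop shows the cartridge gripped near its middle, the plate flat, the holes clear and the beaker untouched. Lifting.

```bash
python3 -m handwheel '{"dp":[[0,0,-5],[0,0,-12],[0,0,-30],[0,0,-70],[0,0,-120],[0,0,-170],[0,0,-210],[0,0,-230],[0,0,-230],[0,0,-230]],"spin":[0,0,0,0,0,0,0,0,0,0],"jaw":[44,44,44,44,44,44,44,44,44,44]}'; python3 go.py 525.9 -32.5 255 105.5
```

```text
time_s: 20.4
position: [440.3, 382.8, 259.4]
ee_rot: [0.312, 0.95, -0.001, -0.0]
ft_force: [-0.4, 0.3, -1.5]
width: 44.8
grasp_force: 49.0
t 20.4 pos [440.32 382.83 259.35] phi 53.68 tilt [-1.e-03 -8.e-04 -1.e+00] w 44.8 F [-0.4  0.3 -1.5] T [-0.04  0.06 -0.02] g 49.0 q6 -0.28
dp [-314.9 -284.     4.6] spin -51.8
```

```bash
python3 -m handwheel '{"dp":[[-15,-14,0],[-45,-41,0],[-85,-77,0],[-125,-113,0],[-165,-149,0],[-205,-185,0],[-245,-221,0],[-280,-253,0],[-303,-273,0],[-315,-284,0],[-315,-284,0],[-315,-284,0]],"spin":[-5,-10,-15,-20,-25,-30,-35,-40,-45,-50,-51.8,-51.8],"jaw":[44,44,44,44,44,44,44,44,44,44,44,44]}'; python3 -m handwheel '{"dp":[[0,0,0],[0,0,0]],"spin":[0,0],"jaw":[44,44]}'; python3 go.py 525.9 -32.5 225 105.5
python3 - <<'E'
from h import *
for n in("top","scene"):
    p,d=snapshot(n); np.savez(f"pics/{n}4.npz",p=p,d=d)
    g=cv2.resize(p[150:300,260:400] if n=="scene" else p[180:330,280:420],None,fx=2.8,fy=2.8,interpolation=cv2.INTER_CUBIC)
    out=g if n=="top" else np.hstack([out,g])
cv2.imwrite("pics/cov4.png",out[:,:,::-1])
E
```

```text
time_s: 21.9
position: [526.0, -31.7, 259.6]
ee_rot: [-0.134, 0.991, 0.0, -0.001]
ft_force: [0.8, 0.2, -2.1]
width: 44.8
grasp_force: 49.0
time_s: 22.15
position: [526.2, -31.8, 260.2]
ee_rot: [-0.135, 0.991, 0.0, -0.0]
ft_force: [0.2, 0.7, -3.4]
width: 44.7
grasp_force: 49.0
t 22.15 pos [526.2  -31.78 260.18] phi 105.49 tilt [-0.  0. -1.] w 44.72 F [ 0.2  0.7 -3.4] T [-0.03  0.05  0.01] g 49.0 q6 -1.97
dp [ 0.5 -0.6 35.2] spin -0.0
```

View pics/cov4.png

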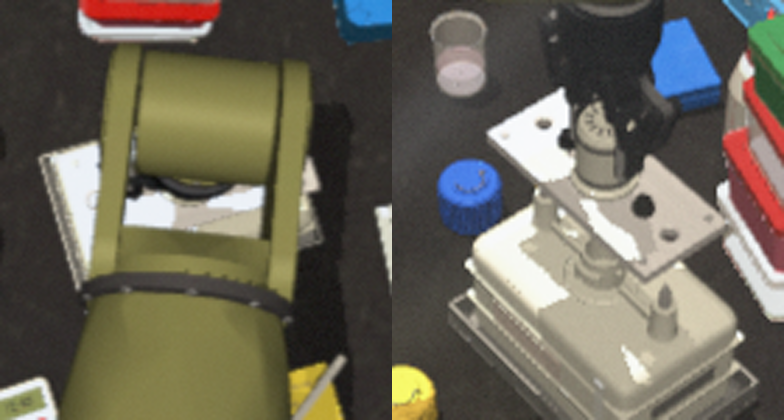

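```bash
python3 - <<'E'
from h import *
p=np.load("pics/scene4.npz")["p"];g=cv2.cvtColor(p,cv2.COLOR_RGB2GRAY).astype(float)
q=[]
for uv in((313.9,193.6),(358.9,233.9)):
    u,v=map(round,uv);r=5;c=g[v-r:v+r+1,u-r:u+r+1];V,U=np.mgrid[v-r:v+r+1,u-r:u+r+1]
    w=np.clip(np.percentile(c,60)-c-15,0,None)*(np.hypot(U-uv[0],V-uv[1])<4.5);uv2=((U*w).sum()/w.sum(),(V*w).sum()/w.sum());q.append(ray("scene",uv2,237.5));print(np.round(uv2,1))
d=q[0]-q[1];print("holes",((q[0]+q[1])/2).round(1),"len",np.linalg.norm(d).round(1),"ang",np.degrees(np.arctan2(d[1],d[0])).round(2))
# pins: darkest-metal column against white deck; print small patches' tip
p=np.load("pics/scene0.npz")["p"]
big=[cv2.resize(p[a-14:a+14,b-14:b+14],None,fx=14,fy=14,interpolation=cv2.INTER_CUBIC) for b,a in((314,220),(357,260))]
cv2.imwrite("pics/pins.png",np.hstack(big)[:,:,::-1])
for a,b in(((314.3,213.0),(357.3,252.7)),):
    P=[ray("scene",x,178.0) for x in(a,b)];d=P[0]-P[1];print("pins",((P[0]+P[1])/2).round(1),np.linalg.norm(d).round(1),np.degrees(np.arctan2(d[1],d[0])).round(2))
E
```

```text
[313.8 194. ]
[358.6 233.8]
holes [527.8 -31.5 237.5] len 150.9 ang 105.77
pins [526.8 -34.6 178. ] 150.5 105.43
```

View pics/pins.png

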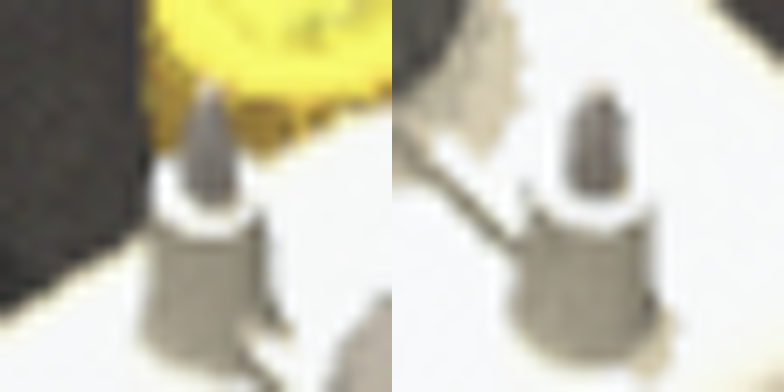

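```bash
python3 -m handwheel '{"dp":[[0,-0.8,10],[0,-0.8,25],[0,-0.8,38],[0,-0.8,47],[0,-0.8,49],[0,-0.8,49]],"spin":[0,0,0,0,0,0],"jaw":[44,44,44,44,44,44]}'; python3 go.py 526 -32.6 205 105.5; python3 -m handwheel '{"dp":[[0,0,2],[0,0,4],[0,0,6],[0,0,8],[0,0,8]],"spin":[0,0,0,0,0],"jaw":[44,44,44,44,44]}'; python3 go.py 526 -32.6 205 105.5
```

```text
time_s: 23.0
position: [526.6, -33.1, 211.3]
ee_rot: [-0.135, 0.991, -0.0, 0.0]
ft_force: [1.2, 0.2, -2.4]
width: 45.1
grasp_force: 49.0
t 23.0 pos [526.58 -33.09 211.34] phi 105.48 tilt [ 2.e-04 -0.e+00 -1.e+00] w 45.07 F [ 1.2  0.2 -2.4] T [ 0.07  0.03 -0.  ] g 49.0 q6 -1.97
dp [0.4 0.6 6.3] spin -0.0
time_s: 23.62
position: [526.4, -33.1, 203.0]
ee_rot: [-0.135, 0.991, 0.0, -0.0]
ft_force: [-0.2, -0.9, -1.4]
width: 45.0
grasp_force: 49.0
t 23.62 pos [526.41 -33.06 203.  ] phi 105.48 tilt [-3.e-04  1.e-04 -1.e+00] w 45.02 F [-0.2 -0.9 -1.4] T [0.03 0.02 0.02] g 49.0 q6 -1.97
dp [ 0.3  0.6 -2. ] spin -0.0
```

```bash
python3 -m handwheel '{"dp":[[0,0,1.5],[0,0,3],[0,0,4],[0,0,4]],"spin":[0,0,0,0],"jaw":[44,44,44,44]}'; python3 go.py; python3 -m handwheel '{"dp":[[0,0,1.5],[0,0,3],[0,0,4],[0,0,4]],"spin":[0,0,0,0],"jaw":[44,44,44,44]}'; python3 go.py
```

```text
time_s: 24.12
position: [526.4, -33.1, 199.1]
ee_rot: [-0.135, 0.991, 0.0, -0.0]
ft_force: [0.9, 0.4, -2.2]
width: 44.7
grasp_force: 49.0
t 24.12 pos [526.44 -33.07 199.1 ] phi 105.48 tilt [-2.e-04 -0.e+00 -1.e+00] w 44.75 F [ 0.9  0.4 -2.2] T [ 0.04 -0.01  0.  ] g 49.0 q6 -1.97
time_s: 24.62
position: [526.5, -33.1, 195.1]
ee_rot: [-0.135, 0.991, 0.0, -0.0]
ft_force: [0.7, 0.3, -1.7]
width: 44.9
grasp_force: 49.0
t 24.62 pos [526.45 -33.07 195.09] phi 105.48 tilt [-2.e-04  0.e+00 -1.e+00] w 44.87 F [ 0.7  0.3 -1.7] T [ 0.02  0.02 -0.03] g 49.0 q6 -1.97
```

Past the tapers with no contact force, so I'll go on down to the shoulders.

```bash
python3 -m handwheel '{"dp":[[0,0,2],[0,0,4],[0,0,6],[0,0,8],[0,0,8.5],[0,0,8.5]],"spin":[0,0,0,0,0,0],"jaw":[44,44,44,44,44,44]}'; python3 go.py; python3 -m handwheel '{"dp":[[0,0,0.7],[0,0,1.4],[0,0,2],[0,0,2]],"spin":[0,0,0,0],"jaw":[44,44,44,44]}'; python3 go.py
```

```text
time_s: 25.38
position: [526.5, -33.1, 186.7]
ee_rot: [-0.135, 0.991, -0.0, -0.0]
ft_force: [-0.1, -0.7, -1.8]
width: 45.3
grasp_force: 49.0
t 25.38 pos [526.49 -33.07 186.68] phi 105.48 tilt [-0. -0. -1.] w 45.26 F [-0.1 -0.7 -1.8] T [ 0.02 -0.05  0.01] g 49.0 q6 -1.97
time_s: 25.88
position: [526.6, -33.1, 185.0]
ee_rot: [-0.135, 0.991, -0.0, 0.0]
ft_force: [-1.4, -0.1, 2.4]
width: 45.3
grasp_force: 49.4
t 25.88 pos [526.59 -33.08 185.04] phi 105.48 tilt [ 5.e-04 -0.e+00 -1.e+00] w 45.32 F [-1.4 -0.1  2.4] T [ 0.07  0.31 -0.04] g 49.4 q6 -1.97
```

Contact at 185.0, exactly the expected home height. I'll press slightly, check, then release.

```bash
python3 -m handwheel '{"dp":[[0,0,0.6],[0,0,1.2],[0,0,1.2]],"spin":[0,0,0],"jaw":[44,44,44]}'; python3 go.py; python3 -m handwheel '{"dp":[[0,0,0.5],[0,0,0.5],[0,0,0.5],[0,0,0.5],[0,0,0.5]],"spin":[0,0,0,0,0],"jaw":[47,52,58,66,66]}'; python3 go.py;  python3 -m handwheel '{"dp":[[0,0,-10],[0,0,-30],[0,0,-60],[0,0,-100],[0,0,-140],[0,0,-140]],"spin":[0,0,0,0,0,0],"jaw":[66,66,66,66,66,66]}'; python3 go.py 420 180 325 105.5
```

```text
time_s: 26.25
position: [526.8, -33.1, 184.9]
ee_rot: [-0.135, 0.991, -0.0, 0.001]
ft_force: [-4.6, 0.5, 14.1]
width: 45.0
grasp_force: 50.5
t 26.25 pos [526.83 -33.06 184.94] phi 105.48 tilt [ 1.8e-03 -1.0e-04 -1.0e+00] w 45.0 F [-4.6  0.5 14.1] T [ 0.3   1.11 -0.01] g 50.5 q6 -1.97
time_s: 26.88
position: [526.5, -33.1, 182.9]
ee_rot: [-0.135, 0.991, -0.0, -0.0]
ft_force: [-0.2, 0.3, -0.0]
width: 65.9
grasp_force: 0.0
t 26.88 pos [526.47 -33.08 182.93] phi 105.48 tilt [-1.e-04 -0.e+00 -1.e+00] w 65.86 F [-0.2  0.3 -0. ] T [-0.01 -0.03  0.01] g 0.0 q6 -1.97
time_s: 27.62
position: [527.1, -33.1, 326.7]
ee_rot: [-0.135, 0.991, -0.001, 0.003]
ft_force: [-0.0, -1.1, -0.7]
width: 66.1
grasp_force: 0.0
t 27.62 pos [527.11 -33.12 326.69] phi 105.48 tilt [ 6.e-03 -8.e-04 -1.e+00] w 66.08 F [-0.  -1.1 -0.7] T [-0.06 -0.05  0.05] g 0.0 q6 -1.97
dp [ 46.3 234.    0.9] spin -0.0
```

```bash
python3 -m handwheel '{"dp":[[46,234,0],[46,234,0],[46,234,0],[46,234,0],[46,234,0],[46,234,0]],"spin":[0,0,0,0,0,0],"jaw":[66,66,66,66,66,66]}' >/dev/null; python3 - <<'E'
from h import *
for n in("top","scene"):
    p,d=snapshot(n); np.savez(f"pics/{n}5.npz",p=p,d=d)
    if n=="scene": cv2.imwrite("pics/end.png",np.hstack([out,cv2.resize(p[130:470,200:440],None,fx=1.5,fy=1.5)])[:,:,::-1])
    else: out=cv2.resize(p[170:410,280:520],None,fx=1.5,fy=1.5);out=np.vstack([out,np.zeros((150,360,3),np.uint8)])
    roi=(280,190,410,310) if n=="top" else (260,190,400,330)
    print(n,"plate",*slab(n,d,roi,158,172),"cart",*slab(n,d,roi,220,232))
    W=world(n,d);r=np.hypot(W[...,0]-526,W[...,1]+33);a=(W[...,2]>155)&(W[...,2]<173)&(r>35)&(r<70);Q=W[a];print("plane",np.linalg.lstsq(np.c_[Q[:,:2]-[526,-33],np.ones(len(Q))],Q[:,2],rcond=None)[0].round(4))
E
```

```text
top plate [527.8 -32.5] [ 84.6 189.8] 15.8 163.9 2396 [526.6 -32.4] cart [527.  -32.2] [42.7 43.1] 43.3 225.5 308 [526.9 -31.9]
plane [-7.000000e-04 -1.100000e-03  1.639683e+02]
scene plate [527.5 -33.7] [ 90.  194.9] 15.7 165.5 1958 [524.  -46.3] cart [525.8 -36.6] [46.6 43.4] 25.4 226.7 268 [525.2 -37.8]
plane [1.990000e-02 7.000000e-03 1.655905e+02]
```

View pics/end.png

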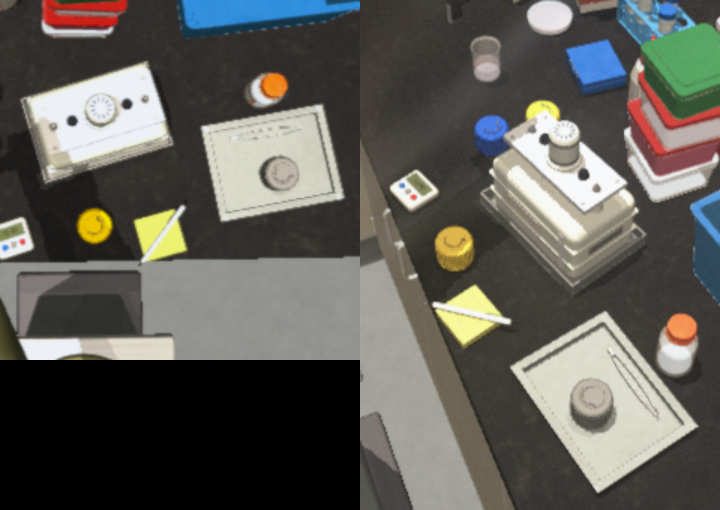

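The cover sits level on both pins with its top at z ≈ 164.5, fully home. The cap is upright in the tray at crop (592,400), the forceps and other items are undisturbed, and the robot is clear. Handing in.

```bash
python3 -c "from cell import *;print(close_job())"
```

```text
the job is handed in; nothing more can be done
None
```

The job is handed in: the cap stands right way up in the tray clear of the forceps, the vent cover sits level and fully home on both pins, and nothing else in the last pictures had moved; I was not shown the verdict.

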